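# Smooth down the gold tape on a gift carton

### The arm

A 6-joint arm with a two-finger parallel gripper is mounted at the origin on a cart in front of the work surface, level with it; the furniture and walls round the work are solid. World frame = base frame: x ahead of the robot, y to its left, z up, the work surface at z = 0. Lengths are in m, angles in rad, forces in N, time in s.
With the tool pointing down it reaches from about 0.425 to 0.95 m from the base axis. Payload 3.5 kg.
Tool frame: the origin (TCP) lies at the very end of the fingers, on their centre line; the grasp point (between the pads) lies 19 mm behind it; z points along the fingers, y is the line along which they close (so a half turn about z gives the same grasp; the last joint's range is limited). The gripper opens to 85 mm and grips with 20 to 120 N. Pads are 22 mm wide; open, the fingers measure 114 mm over their backs; the gripper's body (76 mm by 85 mm) begins 54 mm behind the grasp point. The pads swing forward as they close: fully open they stand 13 mm farther back than shut.
Start: joints at [1.154, 0.286, 1.577, -0, 1.279, -0.15], TCP at [0.178, 0.651, 0.231] pointing down, gripper open.
Joint ranges: [-2.77, 2.77], [-0.9, 2.22], [0.21, 2.48], [-1.53, 4.67], [0.24, 2.81], [-2.84, 2.84]. Speed limits (rad/s): [2.79, 2.79, 3.14, 3.14, 3.14, 3.14].

### API

Orientations are given as a unit quaternion [x, y, z, w].
In Python, from plant import ctrl gives the robot as it stands.
- The arm moves only by the tool carry_out, never from a script. Its argument "deltas" is one flat list of numbers, 6 for each row, row after row: the shift along the tool's x, y, z in m, then the turn, a rotation vector about the tool's x, y, z in rad. A call has 1 to 5 rows; each row is the pose to reach, as a shift and turn from the pose commanded when the call began, along the tool's axes at that moment; what a row does not reach only later rows make up. A row lasts 1/8 s, in which the tool goes at most 62.5 mm and 10.7 degrees, less where a joint would pass 70% of its speed; a pose out of reach is approached as far as the arm can. A call with a gripper value outside its range is refused whole. "grip" is the opening in per cent of the stroke, from 0 (shut) to 100 (fully open), set as the call begins (left out, the last holds). The fingers move at their own pace and stop on an object; "grip_force" is the grip in N (left out, the last holds). Time passes only in rows, so rows that repeat a pose let the fingers close. It gives the time, the measured TCP pose, the force, the opening and the grip force at its end, in the units of the state.
- ctrl.get_state(): the state, without advancing time (a new reading comes with each control period).
- ctrl.read_camera(name): name is "side" or "top" or "wrist"; returns (picture, depth): 384x512x3 uint8, red, green, blue; 384x512 float32, m along the optical axis (not along the pixel's ray), 0 where there is no reading.
- ctrl.camera_model(name): a dict with "intrinsics" (3x3 intrinsics, pixels), "extrinsics" (4x4, takes a point from world to camera coordinates); the wrist camera has in their place "hand_eye" (4x4, takes a point from camera to tool coordinates, whose origin is the TCP and whose axes are the flange's). Camera axes: x right, y down, z forward; pixel columns grow to the right and rows downward; lengths in m; the calibration is good to about 2 mm. A picture is of the moment at which its call begins: read the wrist's pose just before it. camera_model takes no time and is no camera call.
- ctrl.sign_off(): hands the job in; it is judged then, once.
Trained networks look in the newest picture that a camera, given by its name, has taken for a name from the list of things; names that differ only in an ending like _2 or _b are one class to them, and where a whole thing is asked for, a point or a joint stands for the part that bears it (a point fixed in the world has none). Each returns a list of dicts, best first, with "score" (0 to 1); they miss things now and then, are a little off and sometimes report something else, mostly with a low value. They report only what shows in the picture. A call takes as long as a camera call. They do not tell look-alikes from the thing itself.
- ctrl.find_in(camera, query): "uv" ([column, row] in pixels, amid what is visible of it).
The state is a dict: "time": time; "qpos": joint angles; "dq": joint speeds; "joint_efforts": joint torques, N m; "eef_pos": TCP position; "tcp_rot": TCP orientation; "contact_force": force on the tool from outside, world axes, zero at the start; "wrist_torque": the same for the moment, N m; "opening": opening from 0.0 (shut) to 1.0 (fully open); "finger_force": force on a finger pad.
Only numpy, scipy, OpenCV 4.12 (cv2) and the standard library are available. Lean on these libraries where they do the work, as an engineer would, in place of code of your own. Each camera call takes 0.05 s, during which the arm holds its last target. There are 200 camera calls.

### The job

Take the blue-handled smoother by its grip and press down the gold tape on the gift carton: set the sole flat on the tape at the red-tab end, press until the spring gives by about half, and sweep slowly along the tape to the plain end, keeping it pressed all the way; never force it hard enough to dent the carton. Then lift the smoother off and stand it upright on the bare desk; do not use it on the carton with the teal tape.

Things in the scene. Friction and masses are not known exactly. Their poses are not given: they have to be found in the camera images.
- smoother: Loose hand smoother, 0.16 kg, standing on its felt sole of pale wood, 64 (x) x 50 (y) x 16 mm high. Above it on two sprung pins a blue grip bar, 58 long (x) x 24 wide (y), from 36 to 80 mm above the underside: grasp it from above, fingers closing along y, tips about 45 mm above the underside. Origin: centre of the sole's underside; z up. Same both ways round.
- smoother_grip (a joint): Spring travel of the grip bar down towards the sole, m: 0 = free, 0.012 = bottomed out. The spring pushes with about 2.4 N at the start of its travel and 0.6 N more per mm, so 6 mm of travel presses with about 6 N.
- carton_gold: Fixed gift carton, white lid with pink dots and GOLD tape, 180 (x) x 100 (y) x 30 mm high. Origin: centre of its underside; lid top at z 30 mm. The 24 mm wide tape runs along x on y = 0 over the whole lid; red tab at the -x end, plain end at +x. Sole flush with a carton end = sole centre 58 mm from the middle; the stroke that counts is from 50 mm before to 50 mm past the middle.
- carton_teal: The same carton with a TEAL tape strip (also with a red tab), fixed: not to be worked on. Same size and axes.
There are look-alikes about, which are no part of the job. Leave any orange or purple look-alike of the smoother alone.

How it is judged:
By the outcome, as a careful person would: the job done as asked, in the order asked, and still so for the second after the job is handed in, with the robot touching nothing.
It also fails if it takes over 54 s, if anything falls off the work surface, if the arm or the gripper's body presses on something with over 40 N, if the wrist force passes 120 N, or if a joint passes its speed limit or range.

## Working session

There is one attempt and no reset: what is moved stays moved. The work goes in short steps, Python scripts to look and compute and a tool call to move; the robot and the scene stay as the last step left them, time stands still between calls to the robot, and variables do not carry over. Pictures are saved under pics/ and viewed, at most 10 in all, crops included, and the job is handed in when it is done.

Besides the shell and the picture viewer there is one more tool, called after "Request:" by a JSON object that holds its "op" and its "data", one argument or row to a line. carry_out: Moves the arm, as the interface text tells. Its arguments: {"type":"object","properties":{"deltas":{"type":"array"},"grip":{"type":"number"},"grip_force":{"type":"number"}},"required":["deltas"]}

```bash
ls; mkdir -p pics; cat > h.py <<'E'
import numpy as np, cv2
from scipy.spatial.transform import Rotation as R
from plant import ctrl
def cam(n):
    s=ctrl.get_state(); p,d=ctrl.read_camera(n); m=ctrl.camera_model(n)
    K=np.array(m["intrinsics"])
    if n=="wrist":
        T=np.eye(4);T[:3,:3]=R.from_quat(s["tcp_rot"]).as_matrix();T[:3,3]=s["eef_pos"]
        W=T@np.array(m["hand_eye"])
    else: W=np.linalg.inv(np.array(m["extrinsics"]))
    v,u=np.mgrid[:384,:512]
    c=np.stack([(u-K[0,2])/K[0,0]*d,(v-K[1,2])/K[1,1]*d,d],-1)
    return p,d,c@W[:3,:3].T+W[:3,3]
def save(n,p,sc=1): cv2.imwrite("pics/"+n,cv2.resize(p[:,:,::-1],None,fx=sc,fy=sc,interpolation=cv2.INTER_CUBIC))
E
python3 - <<'E'
from h import *
s=ctrl.get_state();print(s["time"],s["eef_pos"],s["tcp_rot"])
for c in("top","side"):
    p,d,X=cam(c);save(c+".png",p,1.5);np.savez(c,p=p,X=X)
    for q in("smoother","carton_gold"):
        for r in ctrl.find_in(c,q):
            u,v=np.round(r["uv"]).astype(int);print(c,q,r["score"],u,v,X[v,u].round(3),p[v,u])
E
```

```text
pics
0.0 [0.17766678 0.65049473 0.22991195] [ 1.33010494e-01  9.91113891e-01 -1.16568619e-03 -3.24200829e-04]
top smoother 0.92 402 182 [ 0.458 -0.661  0.052] [43 25 14]
top smoother 0.67 400 214 [ 0.354 -0.642  0.074] [60 33 78]
top smoother 0.54 267 178 [ 0.466 -0.231  0.086] [ 51  88 160]
top carton_gold 0.73 195 172 [ 0.496 -0.002  0.026] [187 152  56]
side smoother 0.84 268 215 [ 0.483 -0.225  0.014] [155 115  72]
side smoother 0.73 212 320 [ 0.36  -0.671  0.036] [123  59 137]
side smoother 0.67 260 323 [ 0.474 -0.685  0.049] [163  79  10]
side carton_gold 0.57 275 178 [ 0.502 -0.038  0.031] [255 232   0]
```

View pics/top.png

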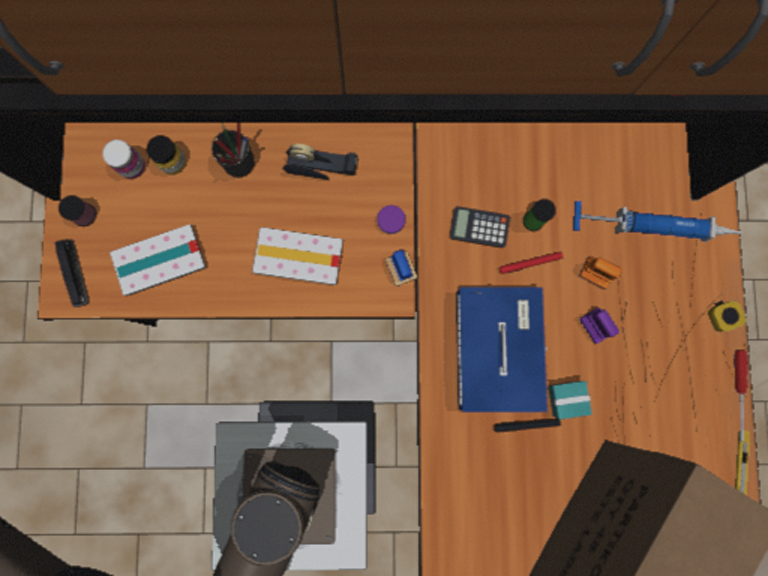

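View pics/side.png

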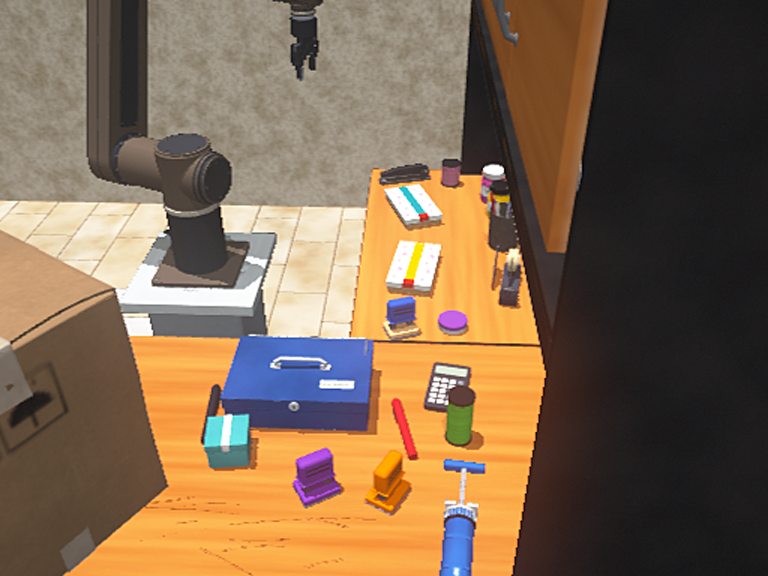

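The top view shows three smoother shapes: blue at native px (267,178), orange at (400,180) and purple at (400,216). The blue cash box (335,232) and the blue caulking gun (435,148) could also mislead. I choose the blue one on the left desk. The gold carton is at (198,170) with its tab on the right, towards -y; the teal carton is at (105,173). Next I measure the smoother and carton and take a close crop.

```bash
python3 - <<'E'
from h import *
def rect(P): 
    (c,s,a)=cv2.minAreaRect((P[:,:2]*1000).astype(np.float32)); return np.round(c,1),np.round(s,1),round(a,1)
for c in("top","side"):
    z=np.load(c+".npz");p,X=z["p"],z["X"];h=cv2.cvtColor(p,cv2.COLOR_RGB2HSV);H,S,V=h[...,0].astype(int),h[...,1],h[...,2]
    def reg(x0,x1,y0,y1,z0,z1): return (X[...,0]>x0)&(X[...,0]<x1)&(X[...,1]>y0)&(X[...,1]<y1)&(X[...,2]>z0)&(X[...,2]<z1)
    m=reg(.38,.6,-.14,.14,.022,.04); P=X[m];print(c,"gold lid",m.sum(),rect(P),np.median(P[:,2]))
    t=m&(H>20)&(H<32)&(S>130);print(" tape",t.sum(),rect(X[t]),X[t].mean(0))
    t=m&((H<6)|(H>174))&(S>170);print(" tab",t.sum(),X[t].mean(0))
    b=reg(.38,.6,-.33,-.14,.03,.12)&(H>100)&(H<125)&(S>120);P=X[b];print(" blue",b.sum(),rect(P),P[:,2].min(),P[:,2].max())
    tp=P[P[:,2]>P[:,2].max()-.008];print(" bluetop",len(tp),rect(tp),tp.mean(0))
    s=reg(.38,.6,-.33,-.14,.008,.025);print(" sole",s.sum(),rect(X[s]))
    d=reg(.3,.8,-.2,.4,-.01,.008);print(" desk",np.median(X[d][:,2]),X[d].min(0),X[d].max(0))
    save(c+"_crop.png",p[140:200,160:290] if c=="top" else p[150:235,240:330],5)
E
```

```text
top gold lid 1715 (array([502. , -12.7]), array([181.4, 101.1]), 81.6) 0.029479380001298683
 tape 302 (array([503.5,  -4.1]), array([155.5,  22.2]), 81.2) [ 0.50306695 -0.00401408  0.03022914]
 tab 24 [ 0.48957508 -0.09231053  0.03101616]
 blue 155 (array([ 474.5, -233.3]), array([55.8, 22.7]), 21.6) 0.030523654761924313 0.08576633760440999
 bluetop 81 (array([ 475.2, -234.6]), array([51.1, 19.7]), 21.6) [ 0.4757832  -0.23429649  0.08048582]
 sole 339 (array([ 531.2, -260.1]), array([163.2, 127.3]), 12.4)
 desk -0.0006173378487057679 [ 0.36887622 -0.19995919 -0.00996668] [0.79999174 0.39993    0.00788697]
side gold lid 865 (array([506.3, -14.7]), array([190.7, 101.2]), 81.5) 0.029370605797774063
 tape 149 (array([506.2,  -3.6]), array([161.3,  21.5]), 81.3) [ 0.50566587 -0.00696788  0.02964387]
 tab 32 [ 0.4916718  -0.09786087  0.02901468]
 blue 97 (array([ 479.8, -240.5]), array([55.2, 25.9]), 13.9) 0.03306240947051009 0.08311012392892025
 bluetop 70 (array([ 479.5, -241.1]), array([54.9, 18. ]), 23.9) [ 0.47888231 -0.24037502  0.07884729]
 sole 345 (array([ 528.6, -233.5]), array([161.8,  63. ]), 15.5)
 desk -0.0005754353350484465 [ 0.37333801 -0.19991473 -0.00949765] [0.7635129  0.39958887 0.00796476]
```

View pics/top_crop.png

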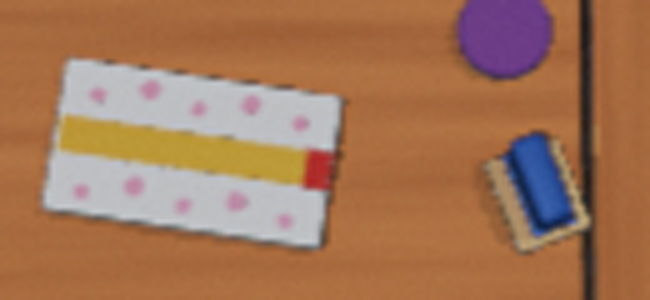

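Confirmed: the blue grip on a pale sole is at crop (540,185), and the gold carton's red tab is at crop (318,170). I'll plan the approach via a waypoint that keeps clear of the inner reach limit.

```bash
cat >> h.py <<'E'
def frame(yawy): # tool down, tool y at world angle yawy (deg)
    a=np.radians(yawy); y=np.array([np.cos(a),np.sin(a),0]); z=np.array([0,0,-1.]); return R.from_matrix(np.stack([np.cross(y,z),y,z],1))
def plan(wps,step=.05,ang=10,p0=None,r0=None,n=5):
    """wps: (x,y,z,yaw_deg of tool y)"""
    s=ctrl.get_state(); p=np.array(s["eef_pos"]) if p0 is None else np.array(p0); r=R.from_quat(s["tcp_rot"]) if r0 is None else r0
    rows=[]
    for w in wps:
        q=frame(w[3]); d=(r.inv()*q).as_rotvec(); t=np.array(w[:3])
        k=int(np.ceil(max(np.linalg.norm(t-p)/step,np.degrees(np.linalg.norm(d))/ang,1)))
        rows+=[(p+(t-p)*i/k, r*R.from_rotvec(d*i/k)) for i in range(1,k+1)]; p,r=t,q
    p,r=(np.array(s["eef_pos"]) if p0 is None else np.array(p0)),(R.from_quat(s["tcp_rot"]) if r0 is None else r0)
    for i in range(0,len(rows),n):
        c=rows[i:i+n]; print([float(x)+0 for a,b in c for x in np.r_[r.inv().apply(a-p).round(3),(r.inv()*b).as_rotvec().round(3)]]); p,r=c[-1]
E
python3 - <<'E'
from h import *
plan([(.44,.22,.2,0),(.477,-.237,.18,-68)],step=.055)
E
```

```text
[-0.037, -0.035, 0.003, 0.0, 0.0, 0.13, -0.073, -0.069, 0.006, 0.0, 0.0, 0.261, -0.11, -0.104, 0.009, 0.0, 0.0, 0.391, -0.147, -0.139, 0.012, 0.0, 0.0, 0.522, -0.183, -0.173, 0.016, 0.0, 0.0, 0.652]
[-0.05, -0.005, 0.003, 0.0, 0.0, 0.13, -0.1, -0.011, 0.006, 0.0, 0.0, 0.261, -0.15, -0.016, 0.009, 0.0, 0.0, 0.391, -0.201, -0.021, 0.012, 0.0, 0.0, 0.522, -0.251, -0.027, 0.015, 0.0, 0.0, 0.652]
[-0.051, 0.004, 0.002, 0.0, 0.0, 0.132, -0.102, 0.008, 0.004, 0.0, 0.0, 0.264, -0.152, 0.012, 0.007, 0.0, 0.0, 0.396, -0.203, 0.016, 0.009, 0.0, 0.0, 0.527, -0.254, 0.021, 0.011, 0.0, 0.0, 0.659]
[-0.038, 0.034, 0.002, 0.0, 0.0, 0.132, -0.075, 0.069, 0.004, 0.0, 0.0, 0.264, -0.113, 0.103, 0.007, 0.0, 0.0, 0.396, -0.15, 0.137, 0.009, 0.0, 0.0, 0.527]
```

Request:
{"op": "carry_out", "data": {
  "deltas": [-0.037,-0.035,0.003,0,0,0.13,-0.073,-0.069,0.006,0,0,0.26,-0.11,-0.104,0.009,0,0,0.39,-0.147,-0.139,0.012,0,0,0.52,-0.183,-0.173,0.016,0,0,0.652],
  "grip": 100
}}

```text
time: 0.92
eef_pos: [0.3095, 0.4346, 0.2155]
tcp_rot: [0.445, 0.895, 0.0, 0.0]
contact_force: [0.5, -0.0, 0.4]
opening: 1.0
finger_force: 0.0
```

Request:
{"op": "carry_out", "data": {
  "deltas": [-0.05,-0.005,0.003,0,0,0.13,-0.1,-0.011,0.006,0,0,0.26,-0.15,-0.016,0.009,0,0,0.39,-0.201,-0.021,0.012,0,0,0.52,-0.251,-0.027,0.015,0,0,0.652]
}}

```text
time: 1.55
eef_pos: [0.4404, 0.2186, 0.2005]
tcp_rot: [0.709, 0.706, 0.0, 0.0]
contact_force: [0.3, -0.8, -0.3]
opening: 1.0
finger_force: 0.0
```

Request:
{"op": "carry_out", "data": {
  "deltas": [-0.051,0.004,0.002,0,0,0.13,-0.102,0.008,0.004,0,0,0.264,-0.152,0.012,0.007,0,0,0.396,-0.203,0.016,0.009,0,0,0.527,-0.254,0.021,0.011,0,0,0.659]
}}

```text
time: 2.17
eef_pos: [0.4606, -0.0355, 0.1896]
tcp_rot: [0.899, 0.438, 0.0, 0.0]
contact_force: [0.9, 0.4, 0.4]
opening: 1.0
finger_force: 0.0
```

Request:
{"op": "carry_out", "data": {
  "deltas": [-0.038,0.034,0.002,0,0,0.13,-0.075,0.069,0.004,0,0,0.264,-0.113,0.103,0.007,0,0,0.396,-0.15,0.137,0.009,0,0,0.527,-0.15,0.137,0.009,0,0,0.527]
}}

```text
time: 2.8
eef_pos: [0.4771, -0.2394, 0.1804]
tcp_rot: [0.982, 0.189, 0.0, 0.0]
contact_force: [-0.0, -0.0, -0.7]
opening: 0.999
finger_force: 0.0
```

```bash
python3 - <<'E'
from h import *
s=ctrl.get_state();print(s["time"],s["eef_pos"],s["tcp_rot"],s["qpos"],s["contact_force"],s["opening"])
p,d,X=cam("wrist");save("w1.png",p,1.3);np.savez("w1",p=p,X=X)
print(ctrl.find_in("wrist","smoother"))
h=cv2.cvtColor(p,cv2.COLOR_RGB2HSV);H,S=h[...,0],h[...,1]
def rect(P): 
    (c,s,a)=cv2.minAreaRect((P[:,:2]*1000).astype(np.float32)); return np.round(c,1),np.round(s,1),round(a,1)
b=(d>0)&(H>100)&(H<125)&(S>120)&(X[...,2]>.03)&(X[...,2]<.1)&(X[...,0]>.4)&(X[...,0]<.55)&(abs(X[...,1]+.237)<.06)
P=X[b];print(b.sum(),rect(P),P[:,2].min(),P[:,2].max());t=P[P[:,2]>.074];print(len(t),rect(t),t.mean(0))
q=(d>0)&(X[...,2]>.01)&(X[...,2]<.022)&(X[...,0]>.4)&(X[...,0]<.54)&(abs(X[...,1]+.237)<.06);print(q.sum(),rect(X[q]),np.median(X[q][:,2]))
E
```

```text
2.8 [ 0.47707821 -0.23938356  0.1803891 ] [9.81963752e-01 1.89069003e-01 5.09222729e-05 3.13583303e-04] [-6.55078769e-01  2.32362207e-02  1.96997018e+00 -3.72784711e-04
  1.14784948e+00  5.35442531e-01] [-0.00453322 -0.03436278 -0.67477144] 0.9993877500434609
[{'uv': [252.0, 178.4], 'score': 0.91}]
2104 (array([ 477.5, -236. ]), array([57.4, 28.6]), 22.4) 0.03664759151624458 0.08273728732122773
1837 (array([ 477.8, -236.2]), array([56.1, 23.6]), 22.3) [ 0.47948341 -0.23555814  0.07950462]
1251 (array([ 477.4, -236.2]), array([63.6, 50. ]), 21.1) 0.01620637211925946
```

View pics/w1.png

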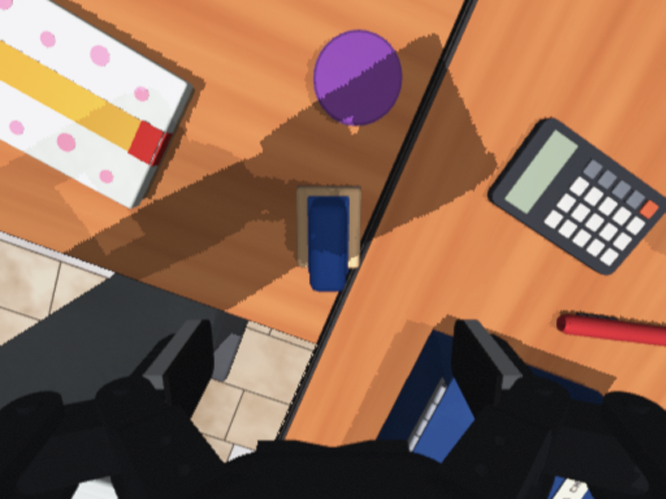

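The wrist view shows the blue smoother at (328,240) in the 1.3x picture, aligned with the fingers and with nothing in the way. Descending.

Request:
{"op": "carry_out", "data": {
  "deltas": [0.001,-0.002,0.035,0,0,0,0.001,-0.002,0.07,0,0,0,0.001,-0.002,0.1,0,0,0,0.001,-0.002,0.12,0,0,0,0.001,-0.002,0.136,0,0,0]
}}

```text
time: 3.52
eef_pos: [0.4772, -0.2325, 0.0435]
tcp_rot: [0.981, 0.192, -0.0, -0.0]
contact_force: [-0.6, 0.2, 0.4]
opening: 1.006
finger_force: 0.0
```

Request:
{"op": "carry_out", "data": {
  "deltas": [0,0,0,0,0,0]
}}

```text
time: 3.65
eef_pos: [0.4766, -0.2327, 0.0433]
tcp_rot: [0.981, 0.192, -0.001, -0.001]
contact_force: [-0.4, 0.1, 0.5]
opening: 1.0
finger_force: 0.0
```

Request:
{"op": "carry_out", "data": {
  "deltas": [0,0.003,0,0,0,0,0,0.003,0,0,0,0]
}}

```text
time: 3.9
eef_pos: [0.4794, -0.2377, 0.0456]
tcp_rot: [0.982, 0.191, 0.001, 0.001]
contact_force: [0.1, -0.1, 0.8]
opening: 0.998
finger_force: 0.0
```

Request:
{"op": "carry_out", "data": {
  "deltas": [0,0,0,0,0,0,0,0,0,0,0,0,0,0,0,0,0,0,0,0,0,0,0,0,0,0,0,0,0,0],
  "grip": 0,
  "grip_force": 50
}}

```text
time: 4.53
eef_pos: [0.4784, -0.2369, 0.0445]
tcp_rot: [0.982, 0.191, -0.0, -0.0]
contact_force: [-0.7, 0.7, 2.1]
opening: 0.274
finger_force: 53.4
```

Request:
{"op": "carry_out", "data": {
  "deltas": [0,0,0,0,0,0,0,0,0,0,0,0,0,0,0,0,0,0]
}}

```text
time: 4.9
eef_pos: [0.4784, -0.2369, 0.0444]
tcp_rot: [0.982, 0.191, -0.0, -0.0]
contact_force: [-0.8, 0.1, 1.8]
opening: 0.272
finger_force: 53.4
```

```bash
python3 - <<'E'
from h import *
plan([(.478,-.237,.124,-68),(.49,-.10,.13,-8.4)],step=.035,ang=10)
E
```

```text
[0.0, 0.0, -0.027, 0.0, 0.0, 0.0, 0.0, 0.0, -0.053, 0.0, 0.0, 0.001, 0.0, 0.0, -0.08, 0.0, 0.0, 0.001, 0.01, -0.02, -0.081, 0.0, 0.0, -0.173, 0.02, -0.041, -0.082, 0.0, 0.0, -0.346]
[0.017, -0.016, -0.001, 0.0, 0.0, -0.173, 0.033, -0.031, -0.002, 0.0, 0.0, -0.347, 0.05, -0.047, -0.003, 0.0, 0.0, -0.52, 0.067, -0.063, -0.004, 0.0, 0.0, -0.693]
```

Request:
{"op": "carry_out", "data": {
  "deltas": [0,0,-0.027,0,0,0,0,0,-0.053,0,0,0,0,0,-0.08,0,0,0,0.01,-0.02,-0.081,0,0,-0.173,0.02,-0.041,-0.082,0,0,-0.346]
}}

```text
time: 5.52
eef_pos: [0.4815, -0.1911, 0.1262]
tcp_rot: [0.933, 0.36, 0.0, 0.0]
contact_force: [0.0, -0.2, -1.1]
opening: 0.28
finger_force: 53.1
```

Request:
{"op": "carry_out", "data": {
  "deltas": [0.017,-0.016,-0.001,0,0,-0.173,0.033,-0.031,-0.002,0,0,-0.347,0.05,-0.047,-0.003,0,0,-0.52,0.067,-0.063,-0.004,0,0,-0.693,0.067,-0.063,-0.004,0,0,-0.693]
}}

```text
time: 6.15
eef_pos: [0.4891, -0.0986, 0.1296]
tcp_rot: [0.757, 0.654, -0.0, -0.0]
contact_force: [-0.4, -0.9, -1.8]
opening: 0.274
finger_force: 53.1
```

```bash
python3 - <<'E'
from h import *
p,d,X=cam("wrist");s=ctrl.get_state();print(s["time"],s["eef_pos"],s["tcp_rot"],s["contact_force"],s["qpos"])
p,d,X=cam("wrist");save("w2.png",p,1.3);np.savez("w2",p=p,X=X)
h=cv2.cvtColor(p,cv2.COLOR_RGB2HSV);H,S=h[...,0],h[...,1]
def rect(P): 
    (c,s,a)=cv2.minAreaRect((P[:,:2]*1000).astype(np.float32)); return np.round(c,1),np.round(s,1),round(a,1)
m=(d>0)&(X[...,0]>.4)&(X[...,0]<.6)&(abs(X[...,1])<.13)&(X[...,2]>.022)&(X[...,2]<.04)
print(m.sum(),rect(X[m]),np.median(X[m][:,2]))
t=m&(H>20)&(H<32)&(S>130);print(" tape",t.sum(),rect(X[t]),X[t].mean(0),X[t].min(0),X[t].max(0))
a=X[t];print(cv2.fitLine(a[:,:2].astype(np.float32),cv2.DIST_HUBER,0,.01,.01).ravel())
E
```

```text
6.2 [ 0.48919072 -0.09941668  0.12974391] [ 7.57363011e-01  6.52994028e-01 -2.44427421e-04 -9.82086987e-05] [ 0.58439883  0.76144146 -2.52946926] [-4.03846008e-01  8.12187316e-03  2.08658508e+00 -4.07171544e-04
  1.04727715e+00 -2.55908033e-01]
24013 (array([499.5, -31.5]), array([142.4, 100.4]), 81.5) 0.030628309375539342
 tape 3776 (array([503.9,  -3.8]), array([85.8, 23.2]), 80.9) [0.5045048  0.00112179 0.03109247] [ 0.48565339 -0.04451695  0.02852279] [0.52099209 0.04004974 0.03377718]
[0.14883913 0.98886144 0.5045048  0.00112179]
```

View pics/w2.png

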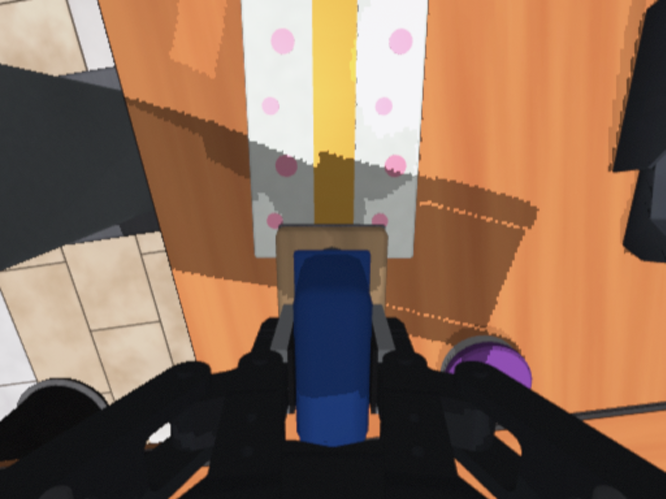

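The smoother hangs square over the tab end, with the sole at (332,270) and the tape running up at (333,100). Now to the start position above the lid.

Request:
{"op": "carry_out", "data": {
  "deltas": [0.016,0,0,0,0,0,0.032,0,0.005,0,0,0,0.032,0,0.022,0,0,0,0.032,0,0.038,0,0,0,0.032,0,0.046,0,0,0]
}}

```text
time: 6.88
eef_pos: [0.4929, -0.0679, 0.0821]
tcp_rot: [0.757, 0.653, -0.001, -0.001]
contact_force: [-0.1, 0.3, -0.9]
opening: 0.276
finger_force: 53.1
```

Request:
{"op": "carry_out", "data": {
  "deltas": [0,0,0,0,0,0,0,0,0,0,0,0]
}}

```text
time: 7.12
eef_pos: [0.4945, -0.0685, 0.0846]
tcp_rot: [0.757, 0.653, 0.0, 0.0]
contact_force: [-0.3, 0.6, -1.0]
opening: 0.275
finger_force: 53.1
```

```bash
python3 - <<'E'
from h import *
for i in range(3):
    p,d,X=cam("wrist");s=ctrl.get_state();print(s["time"],s["eef_pos"],s["contact_force"],s["wrist_torque"])
E
```

```text
7.175 [ 0.49464306 -0.06851033  0.08492294] [-0.42217989  0.17709652 -1.03571265] [ 0.01431885  0.03124614 -0.05407334]
7.225 [ 0.49465007 -0.06847173  0.08499608] [-0.36224571 -0.28688287 -1.89288928] [-0.00752936  0.00732648 -0.00186092]
7.275 [ 0.49462065 -0.06840342  0.08500276] [-0.25719514 -0.42501273 -1.66200584] [-0.00220398  0.01077471  0.02525549]
```

Request:
{"op": "carry_out", "data": {
  "deltas": [0,0,0.003,0,0,0,0,0,0.006,0,0,0,0,0,0.009,0,0,0,0,0,0.011,0,0,0,0,0,0.012,0,0,0]
}}

```text
time: 7.9
eef_pos: [0.494, -0.0681, 0.0726]
tcp_rot: [0.757, 0.653, -0.0, -0.0]
contact_force: [-2.1, 0.3, 3.5]
opening: 0.273
finger_force: 53.6
```

Request:
{"op": "carry_out", "data": {
  "deltas": [0,0,0,0,0,0,0,0,0,0,0,0]
}}

```text
time: 8.15
eef_pos: [0.494, -0.0681, 0.0725]
tcp_rot: [0.757, 0.653, -0.0, -0.0]
contact_force: [-2.2, 0.7, 3.2]
opening: 0.279
finger_force: 53.6
```

Request:
{"op": "carry_out", "data": {
  "deltas": [0,0,0.001,0,0,0,0,0,0.002,0,0,0,0,0,0.002,0,0,0]
}}

```text
time: 8.52
eef_pos: [0.4941, -0.0681, 0.0704]
tcp_rot: [0.757, 0.653, -0.0, -0.0]
contact_force: [-2.5, 0.6, 3.9]
opening: 0.278
finger_force: 53.8
```

Request:
{"op": "carry_out", "data": {
  "deltas": [0,0,0,0,0,0]
}}

```text
time: 8.65
eef_pos: [0.4941, -0.0681, 0.0704]
tcp_rot: [0.757, 0.653, -0.0, -0.0]
contact_force: [-3.3, 0.8, 4.2]
opening: 0.279
finger_force: 53.8
```

Request:
{"op": "carry_out", "data": {
  "deltas": [0,0,0.001,0,0,0,0,0,0.002,0,0,0,0,0,0.002,0,0,0,0,0,0.002,0,0,0]
}}

```text
time: 9.15
eef_pos: [0.4942, -0.0681, 0.0685]
tcp_rot: [0.757, 0.653, -0.0, -0.0]
contact_force: [-3.2, 1.8, 5.6]
opening: 0.276
finger_force: 54.0
```

Request:
{"op": "carry_out", "data": {
  "deltas": [0.001,0,0,0,0,0,0.003,0,0,0,0,0,0.005,0,0,0,0,0,0.0075,0,0,0,0,0,0.01,0,0,0,0,0]
}}

```text
time: 9.78
eef_pos: [0.497, -0.0592, 0.0691]
tcp_rot: [0.757, 0.653, 0.001, 0.002]
contact_force: [-1.1, -2.5, 4.9]
opening: 0.274
finger_force: 54.0
```

Request:
{"op": "carry_out", "data": {
  "deltas": [0.0025,0,0,0,0,0,0.005,0,0,0,0,0,0.0075,0,0,0,0,0,0.01,0,0,0,0,0,0.0125,0,0,0,0,0]
}}

```text
time: 10.4
eef_pos: [0.498, -0.0463, 0.0687]
tcp_rot: [0.757, 0.653, 0.0, 0.001]
contact_force: [-0.6, -4.6, 5.5]
opening: 0.272
finger_force: 54.0
```

Request:
{"op": "carry_out", "data": {
  "deltas": [0.0025,0,0,0,0,0,0.005,0,0,0,0,0,0.0075,0,0,0,0,0,0.01,0,0,0,0,0,0.0125,0,0,0,0,0]
}}

```text
time: 11.02
eef_pos: [0.4998, -0.0339, 0.0687]
tcp_rot: [0.757, 0.653, 0.0, 0.001]
contact_force: [-1.2, -3.5, 4.8]
opening: 0.277
finger_force: 54.0
```

Request:
{"op": "carry_out", "data": {
  "deltas": [0.0025,0,0,0,0,0,0.005,0,0,0,0,0,0.0075,0,0,0,0,0,0.01,0,0,0,0,0,0.0125,0,0,0,0,0]
}}

```text
time: 11.65
eef_pos: [0.5016, -0.0215, 0.0687]
tcp_rot: [0.757, 0.653, 0.0, 0.001]
contact_force: [-1.2, -4.0, 4.8]
opening: 0.274
finger_force: 54.0
```

Request:
{"op": "carry_out", "data": {
  "deltas": [0.0025,0,0,0,0,0,0.005,0,0,0,0,0,0.0075,0,0,0,0,0,0.01,0,0,0,0,0,0.0125,0,0,0,0,0]
}}

```text
time: 12.28
eef_pos: [0.5034, -0.0091, 0.0686]
tcp_rot: [0.757, 0.653, 0.0, 0.001]
contact_force: [-1.4, -4.5, 5.1]
opening: 0.273
finger_force: 54.0
```

Request:
{"op": "carry_out", "data": {
  "deltas": [0.0025,0,0,0,0,0,0.005,0,0,0,0,0,0.0075,0,0,0,0,0,0.01,0,0,0,0,0,0.0125,0,0,0,0,0]
}}

```text
time: 12.9
eef_pos: [0.5051, 0.0033, 0.0686]
tcp_rot: [0.757, 0.653, 0.0, 0.001]
contact_force: [-0.7, -4.0, 5.8]
opening: 0.275
finger_force: 54.0
```

Request:
{"op": "carry_out", "data": {
  "deltas": [0.0025,0,0,0,0,0,0.005,0,0,0,0,0,0.0075,0,0,0,0,0,0.01,0,0,0,0,0,0.0125,0,0,0,0,0]
}}

```text
time: 13.52
eef_pos: [0.5069, 0.0157, 0.0686]
tcp_rot: [0.757, 0.653, -0.0, 0.001]
contact_force: [-1.8, -3.1, 4.6]
opening: 0.276
finger_force: 54.0
```

Request:
{"op": "carry_out", "data": {
  "deltas": [0.0025,0,0,0,0,0,0.005,0,0,0,0,0,0.0075,0,0,0,0,0,0.01,0,0,0,0,0,0.0125,0,0,0,0,0]
}}

```text
time: 14.15
eef_pos: [0.5087, 0.0281, 0.0685]
tcp_rot: [0.757, 0.653, -0.0, 0.001]
contact_force: [-1.0, -2.6, 6.0]
opening: 0.274
finger_force: 54.0
```

Request:
{"op": "carry_out", "data": {
  "deltas": [0.0025,0,0,0,0,0,0.005,0,0,0,0,0,0.0075,0,0,0,0,0,0.01,0,0,0,0,0,0.0125,0,0,0,0,0]
}}

```text
time: 14.78
eef_pos: [0.5105, 0.0404, 0.0686]
tcp_rot: [0.757, 0.653, -0.0, 0.001]
contact_force: [-1.2, -4.2, 5.2]
opening: 0.273
finger_force: 54.0
```

Request:
{"op": "carry_out", "data": {
  "deltas": [0.001,0,0,0,0,0,0.002,0,0,0,0,0,0.002,0,0,0,0,0]
}}

```text
time: 15.15
eef_pos: [0.5108, 0.0425, 0.0685]
tcp_rot: [0.757, 0.653, -0.0, 0.001]
contact_force: [-0.9, -3.3, 4.8]
opening: 0.275
finger_force: 54.0
```

```bash
python3 - <<'E'
from h import *
plan([(.511,.0425,.125,-8.4),(.472,-.222,.125,-60),(.472,-.222,.062,-60)],step=.035,ang=9)
E
```

```text
[0.0, 0.0, -0.028, 0.0, 0.0, 0.0, 0.0, 0.0, -0.056, 0.001, 0.001, 0.0, -0.033, 0.0, -0.056, 0.001, 0.001, 0.113, -0.067, 0.0, -0.056, 0.001, 0.001, 0.225, -0.1, 0.0, -0.056, 0.001, 0.001, 0.338]
[-0.032, 0.011, 0.0, 0.0, 0.0, 0.113, -0.063, 0.022, 0.0, 0.0, 0.0, 0.225, -0.095, 0.033, 0.0, 0.0, 0.0, 0.338, -0.126, 0.044, 0.0, 0.0, 0.0, 0.45, -0.158, 0.055, 0.0, 0.0, 0.0, 0.563]
[0.0, 0.0, 0.032, 0.0, 0.0, 0.0, 0.0, 0.0, 0.063, 0.0, 0.0, 0.0]
```

Request:
{"op": "carry_out", "data": {
  "deltas": [0,0,-0.028,0,0,0,0,0,-0.056,0,0,0,-0.033,0,-0.056,0,0,0.113,-0.067,0,-0.056,0,0,0.225,-0.1,0,-0.056,0,0,0.338]
}}

```text
time: 15.78
eef_pos: [0.4945, -0.0558, 0.1225]
tcp_rot: [0.857, 0.515, -0.0, -0.002]
contact_force: [0.8, 1.1, -1.6]
opening: 0.277
finger_force: 53.1
```

Request:
{"op": "carry_out", "data": {
  "deltas": [-0.032,0.011,0,0,0,0.113,-0.063,0.022,0,0,0,0.225,-0.095,0.033,0,0,0,0.338,-0.126,0.044,0,0,0,0.45,-0.158,0.055,0,0,0,0.563]
}}

```text
time: 16.4
eef_pos: [0.4699, -0.221, 0.1223]
tcp_rot: [0.967, 0.257, -0.0, -0.002]
contact_force: [0.9, 0.5, -1.1]
opening: 0.275
finger_force: 53.1
```

Request:
{"op": "carry_out", "data": {
  "deltas": [0,0,0,0,0,0,0,0,0.025,0,0,0,0,0,0.05,0,0,0,0,0,0.063,0,0,0,0,0,0.063,0,0,0]
}}

```text
time: 17.02
eef_pos: [0.47, -0.2201, 0.0597]
tcp_rot: [0.966, 0.259, -0.001, -0.002]
contact_force: [0.8, -0.1, -1.4]
opening: 0.277
finger_force: 53.1
```

```bash
python3 - <<'E'
from h import *
p,d,X=cam("wrist");s=ctrl.get_state();print(s["time"],s["eef_pos"],s["tcp_rot"],s["contact_force"]);save("w3.png",p,1.2)
E
```

```text
17.075 [ 0.47080592 -0.22091702  0.06094197] [ 9.65932500e-01  2.58793341e-01 -2.11766513e-04 -6.05407938e-04] [ 0.89829819 -0.46317673 -0.99810561]
```

View pics/w3.png

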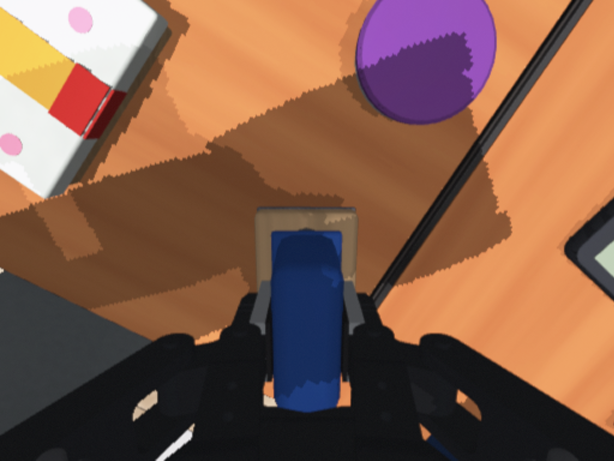

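The smoother hangs upright over bare desk at (305,260), clear of the seam, the disc and the carton. Lowering gently.

Request:
{"op": "carry_out", "data": {
  "deltas": [0,0,0.004,0,0,0,0,0,0.008,0,0,0,0,0,0.012,0,0,0,0,0,0.015,0,0,0,0,0,0.016,0,0,0]
}}

```text
time: 17.7
eef_pos: [0.4707, -0.2216, 0.045]
tcp_rot: [0.966, 0.258, -0.0, -0.0]
contact_force: [0.5, 0.6, -1.5]
opening: 0.272
finger_force: 53.1
```

Request:
{"op": "carry_out", "data": {
  "deltas": [0,0,0,0,0,0,0,0,0,0,0,0]
}}

```text
time: 17.95
eef_pos: [0.471, -0.2218, 0.0454]
tcp_rot: [0.966, 0.258, 0.0, 0.0]
contact_force: [0.2, 0.7, -2.3]
opening: 0.276
finger_force: 53.1
```

Not touching yet. I'll go 1 mm at a time until contact.

Request:
{"op": "carry_out", "data": {
  "deltas": [0,0,0.001,0,0,0,0,0,0.001,0,0,0,0,0,0.0015,0,0,0,0,0,0.0015,0,0,0]
}}

```text
time: 18.45
eef_pos: [0.4711, -0.2218, 0.0442]
tcp_rot: [0.966, 0.258, 0.0, 0.0]
contact_force: [-0.4, 0.6, 1.8]
opening: 0.276
finger_force: 53.5
```

Request:
{"op": "carry_out", "data": {
  "deltas": [0,0,0,0,0,0]
}}

```text
time: 18.58
eef_pos: [0.4711, -0.2218, 0.0441]
tcp_rot: [0.966, 0.258, 0.0, 0.0]
contact_force: [-1.0, 0.7, 1.8]
opening: 0.275
finger_force: 53.5
```

Contact. Opening (partly first, then fully) and backing off upward.

Request:
{"op": "carry_out", "data": {
  "deltas": [0,0,0,0,0,0,0,0,0,0,0,0,0,0,0,0,0,0,0,0,0,0,0,0,0,0,0,0,0,0],
  "grip": 90
}}

```text
time: 19.2
eef_pos: [0.4709, -0.2217, 0.0438]
tcp_rot: [0.966, 0.258, 0.0, 0.0]
contact_force: [1.5, -0.9, -0.8]
opening: 0.895
finger_force: 0.0
```

Request:
{"op": "carry_out", "data": {
  "deltas": [0,0,0,0,0,0,0,0,-0.01,0,0,0,0,0,-0.03,0,0,0,0,0,-0.06,0,0,0,0,0,-0.1,0,0,0]
}}

```text
time: 19.82
eef_pos: [0.4703, -0.2213, 0.1446]
tcp_rot: [0.966, 0.258, -0.0, -0.001]
contact_force: [-0.1, -0.5, -0.5]
opening: 0.899
finger_force: 0.0
```

Request:
{"op": "carry_out", "data": {
  "deltas": [0,0,-0.03,0,0,0,0,0,-0.05,0,0,0,0,0,-0.05,0,0,0,0,0,-0.05,0,0,0]
}}

```text
time: 20.32
eef_pos: [0.4704, -0.2214, 0.1931]
tcp_rot: [0.966, 0.258, -0.0, -0.0]
contact_force: [0.5, -0.5, 0.5]
opening: 0.901
finger_force: 0.0
```

```bash
python3 - <<'E'
from h import *
p,d,X=cam("wrist");s=ctrl.get_state();print(s["time"],s["eef_pos"],s["contact_force"],s["opening"]);save("w4.png",p,1.2)
h=cv2.cvtColor(p,cv2.COLOR_RGB2HSV);b=(d>0)&(h[...,0]>100)&(h[...,0]<125)&(h[...,1]>120)&(X[...,2]>.03)&(X[...,2]<.1)&(abs(X[...,0]-.471)<.06)&(abs(X[...,1]+.222)<.05)
P=X[b];print(b.sum(),np.percentile(P[:,2],[1,50,99]),cv2.minAreaRect((P[P[:,2]>.074][:,:2]*1000).astype(np.float32)))
E
```

```text
20.375 [ 0.47022686 -0.22120129  0.19259927] [ 0.25538834 -0.45654838 -0.69464679] 0.8988957136131585
1897 [0.03774502 0.07971335 0.08177423] ((471.6393737792969, -221.89480590820312), (55.67648696899414, 23.809555053710938), 29.31997299194336)
```

View pics/w4.png

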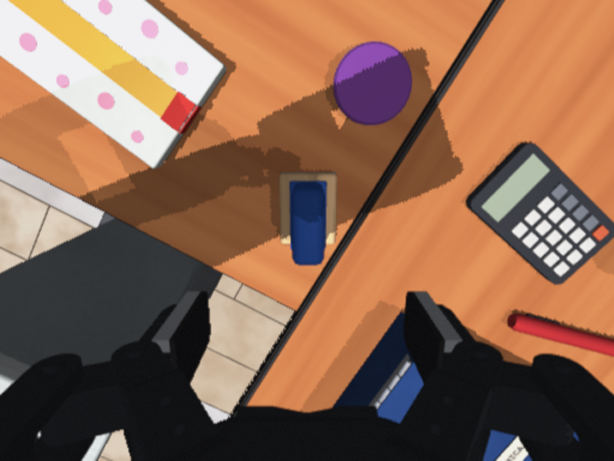

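The smoother stands upright and free at (308,215), with the gripper well clear above it. Handing in.

```bash
python3 -c "
from plant import ctrl
print(ctrl.sign_off())"
```

```text
the job is handed in; nothing more can be done
None
```

I pressed the gold tape from the red-tab end to the plain end at about half spring travel (roughly 5–6 N throughout), then stood the smoother upright on the bare desk, clear of the gripper, and handed the job in at about 20 s.

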